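Drop a spent slug into the lever-lift scrap box

TASK

Throw the spent steel slug on the loading sill into the scrap box: press the pad of its long lever right down and push it sideways under the keeper, so that the heavy flap stays open by itself, then push the slug over the sill edge into the box with a fingertip. Press the lever clear of the keeper again and let it up slowly, so that the flap comes shut without slamming. Only press and push, never lift the slug or touch the flap itself, and leave everything lying around where it is.

Things in the scene. Friction and masses are not known exactly. Their poses are not given: they have to be found in the camera images.
- scrap_box: Grey sheet-steel scrap box, fixed to the table. Origin: on the table under the bin; +x points from its front (towards the robot) to its back, +y to its left, z up. Bin open at the top: rim z 104 mm, inside x -52 to 67, y -61 to 61 mm, floor z 12. In front a level loading sill, top z 103, x -130 to -52 mm, with 11 mm upturned side edges at y +-63. The lever is on the -y side.
- sill_edge (a point): middle of the sill's inner edge, on its top surface (box frame -52, 0, 103 mm)
- slug: spent steel slug with test dents in its face, upright cylinder 34 mm diameter, 22 mm high, 0.16 kg, standing on the loading sill. Origin: centre of its underside.
- flap: heavy dark steel flap (about 2.4 kg) with ribs, covers the bin; hinged at its far edge (line along box y at box x 70, z 110 mm), 128 mm from hinge to free front edge, 136 mm wide, 12 mm thick. An ear on its -y side rests on the roller at the lever's short end. Origin: on the hinge line.
- flap_hinge (a joint): flap angle, rad: 0 shut; about 1.07 held open by the lever under the keeper (the front edge then stands about 60 mm in front of the hinge and 225 mm above the table). It falls shut by its weight if the lever is let go.
- lever: bent steel lever, rod 12 mm thick; short arm 60 mm with a roller under the flap's ear, long arm 215 mm towards the box's front, ending in the pad. Origin: on the pivot pin (line along box y), at x -18, y -95, z 144 mm in the box frame; the pin's clevis can swivel about the vertical.
- lever_pad (a point): middle of the upper surface of the dished rubber-faced pad on the lever's long end, 44 mm along the lever, 44 mm wide between side rims 6 mm high, 13 mm above the rod's axis. Lever up: 200 mm in front of the pivot pin, 224 mm above the table; caught under the keeper: 61 mm, fully down: 181 mm in front, 28 mm above the table. It moves in an arc of 215 mm about the pin.
- lever_press (a joint): lever angle, rad: 0 up (flap shut), grows as the pad is pressed down, stop at 0.95. The pad slopes 0.32 rad (front end higher) at 0, level at 0.32, 0.63 rad the other way at 0.95. About 8 N on the pad starts it, 14 N at a third of the way, 3 to 5 N near the bottom. Caught, it rests at about 0.78; to pass under the keeper's nose it must be pressed beyond about 0.83.
- lever_swing (a joint): sideways swing of the lever about the vertical through its pivot pin, rad: 0 straight along box x (a weak spring returns it there), grows as the pad is pushed to box -y, away from the box, stop at 0.24 (pad about 45 mm sideways). The lever is under the keeper above about 0.2 and clear of it below about 0.09.
- keeper_nose (a point): bottom of the down-turned nose of the keeper: a steel hook beside the lever rod, 128 mm in front of the box origin, its top 104 mm above the table, open towards the box. The rod, pushed under it and let go, rises 6 mm behind the nose and is held by the flap's weight; pressing the pad down 15 mm or more frees it.
- grease_tin: flat round tin, 66 mm diameter, 22 mm high, in front of the box; leave alone. Origin: centre of underside.
- punch: number punch, 68 mm long, 9 mm square, in front of the box; leave alone. Origin: centre of underside.
- magnifier: hand magnifier lying flat, 122 mm long; leave alone. Origin: centre of underside.
- screwdriver: large screwdriver, 190 mm long; leave alone. Origin: centre of underside.
- brush: flat wooden-handled brush, 171 mm long, at the left; leave alone. Origin: centre of underside.
- tray: shallow specimen tray 213 x 138 x 20 mm at the right; leave alone. Origin: centre of underside.
- small_slug: smaller slug, 28 mm diameter, 16 mm high, in the tray; leave alone. Origin: centre of underside.
- bar_1: impact test bar 10 x 55 x 10 mm in the tray; leave alone. Origin: centre of underside.
- bar_2: impact test bar 10 x 55 x 10 mm in the tray; leave alone. Origin: centre of underside.

How it is judged:
By the outcome, as a careful person would: the job done as asked, in the order asked, and still so for the second after the job is handed in, with the robot touching nothing.
It also fails if it takes over 61 s, if anything falls off the work surface, if the arm or the gripper's body presses on something with over 40 N, if the wrist force passes 120 N, or if a joint passes its speed limit or range.

ROBOT

A 6-joint arm with a two-finger parallel gripper is mounted at the origin on a cart in front of the work surface, level with it; the furniture and walls round the work are solid. World frame = base frame: x ahead of the robot, y to its left, z up, the work surface at z = 0. Lengths are in m, angles in rad, forces in N, time in s.
With the tool pointing down it reaches from about 0.325 to 0.775 m from the base axis. Payload 9.3 kg.
Tool frame: the origin (TCP) lies at the very end of the fingers, on their centre line; the grasp point (between the pads) lies 19 mm behind it (robot.tcp_to_grasp is the distance from the TCP to the grasp point, in m); z points along the fingers, y is the line along which they close (so a half turn about z gives the same grasp; the last joint's range is limited). The gripper opens to 85 mm and grips with 20 to 120 N. Pads are 22 mm wide; open, the fingers measure 114 mm over their backs; the gripper's body (76 mm by 85 mm) begins 54 mm behind the grasp point. The pads swing forward as they close: fully open they stand 13 mm farther back than shut.
Start: joints at [0.988, 0.259, 0.021, 1.334, 0, 1.418], TCP at [0.229, 0.5, 0.231] pointing down, gripper open.
Joint ranges: [-3.04, 3.04], [-0.91, 1.82], [-1.04, 1.36], [-1.92, 1.95], [-1.52, 1.45], [-3.14, 3.14]. Speed limits (rad/s): [2.22, 2.22, 2.79, 3.14, 3.14, 3.14].

INTERFACE

Orientations are given as [roll, pitch, yaw] about the fixed x, y, z axes, in that order (R = Rz(yaw) Ry(pitch) Rx(roll)).
In Python, from cell import robot, camrig, close_job gives the robot as it stands (robot), with the cameras (camrig) and the job as plain functions.
- The arm moves only by the tool nudge_tcp, called after "Request:" as name(argument=value, ...), one argument or row to a line, values as JSON. Schema: {"type":"object","properties":{"motion":{"type":"array","items":{"type":"object","properties":{"tx":{"type":"number"},"ty":{"type":"number"},"tz":{"type":"number"},"drx":{"type":"number"},"dry":{"type":"number"},"drz":{"type":"number"}},"additionalProperties":false},"minItems":1,"maxItems":12},"jaw":{"type":"number"},"clamp_n":{"type":"number"},"only":{"type":"string"},"quiet":{"type":"boolean"},"lines":{"type":"string"}},"required":["motion"],"additionalProperties":false}. motion is a list of rows, 1 to 12 of them, each an object with the fields tx, ty, tz (the shift in m), drx, dry, drz (a rotation vector in rad); a field left out counts as zero; each row is the pose to reach, as a shift and turn from the pose commanded when the call began, along the tool's axes at that moment; what a row does not reach only later rows make up. A row lasts 1/10 s, in which the tool goes at most 0.05 m and 0.15 rad, less where a joint would pass 70% of its speed; a pose out of reach is approached as far as the arm can. jaw is the finger opening in m, set as the call begins (left out keeps the last). The fingers move at their own pace and stop on an object; clamp_n is the grip in N (left out, the last holds). Time passes only in rows, so rows that do not move let the fingers close. The tool returns the time, the measured TCP pose, the force, the opening and the grip force at its end. only (a regular expression) keeps the lines of the reply that match it, lines (a string "A,B") keeps lines A to B, and quiet returns only ok. Input that does not fit is refused with a message, and nothing moves.
- robot.state(): the state, without advancing time (a new reading comes with each control period).
- camrig.camera(name): name is "scene" or "side" or "wrist"; returns a dict with "color" (384x512x3 uint8, red, green, blue), "z_map" (384x512 float32, m along the optical axis (not along the pixel's ray), 0 where there is no reading), "fx", "fy", "cx", "cy" (pixels), "camera_from_world" (4x4, takes a point from world to camera coordinates); the wrist camera has in their place "mount" (4x4, takes a point from camera to tool coordinates, whose origin is the TCP and whose axes are the flange's). Camera axes: x right, y down, z forward; pixel columns grow to the right and rows downward; lengths in m; the calibration is good to about 2 mm. A picture is of the moment at which its call begins: read the wrist's pose just before it.
- close_job(): hands the job in; it is judged then, once.
The state is a dict: "clock": time; "qpos": joint angles; "joint_velocities": joint speeds; "joint_torque": joint torques, N m; "tcp_pos": TCP position; "tool_rot": TCP orientation; "wrist_force": force on the tool from outside, world axes, zero at the start; "torque": the same for the moment, N m; "finger_gap": finger opening in m; "grip_force": force on a finger pad.
Only numpy, scipy, OpenCV 4.12 (cv2) and the standard library are available. Lean on these libraries where they do the work, as an engineer would, in place of code of your own. Each camera call takes 0.05 s, during which the arm holds its last target. There are 200 camera calls.

## Working session

There is one attempt and no reset: what is moved stays moved. The work goes in short steps, Python scripts to look and compute and a tool call to move; the robot and the scene stay as the last step left them, time stands still between calls to the robot, and variables do not carry over. Pictures are saved under pics/ and viewed, at most 10 in all, crops included, and the job is handed in when it is done.

```bash
ls; mkdir -p pics; cat > h.py <<'E'
from cell import robot, camrig, close_job
import numpy as np, cv2
def snap(n,f):
    c=camrig.camera(n); cv2.imwrite('pics/'+f,c['color'][:,:,::-1]); np.savez('pics/'+f+'.npz',**c); return c
def world(c,u,v):
    z=c['z_map'][v,u]; p=np.array([(u-c['cx'])/c['fx']*z,(v-c['cy'])/c['fy']*z,z,1]); return (np.linalg.inv(c['camera_from_world'])@p)[:3]
E
python3 - <<'E'
from h import *
snap('scene','s0.png');snap('side','d0.png')
a=cv2.imread('pics/s0.png');b=cv2.imread('pics/d0.png')
s=robot.state();print(s['clock'],s['tcp_pos'],s['tool_rot'],s['wrist_force'])
E
```

```text
cell.py
pics
0.1 [0.22905227 0.49976546 0.23074646] [-3.14042795e+00 -1.49547711e-04  2.71180517e+00] [-0.67697836 -1.12979193 -0.15142881]
```

View pics/s0.png

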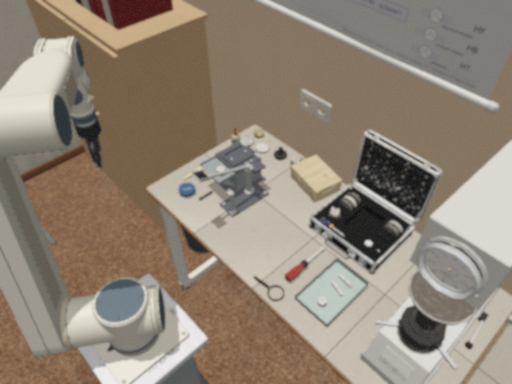

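View pics/d0.png

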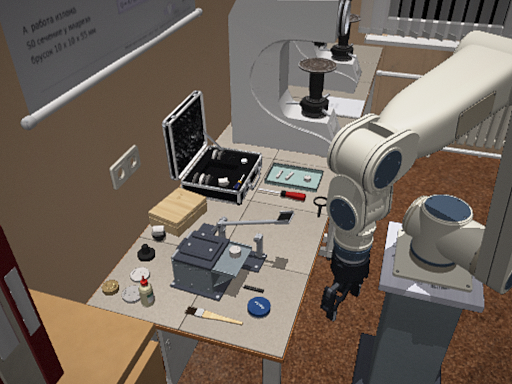

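The scene picture shows the box at about (235,180). In the side view the box is at (210,265), the slug at (235,251), the pad at (285,216) and the pivot near (222,222). I'll enlarge both.

```bash
python3 - <<'E'
from h import *
a=cv2.imread('pics/s0.png')[120:240,150:290];b=cv2.imread('pics/d0.png')[190:340,160:320]
cv2.imwrite('pics/b1.png',cv2.resize(b,None,fx=5,fy=4*1.0*5/5,interpolation=2) if 0 else cv2.resize(b,None,fx=4,fy=4,interpolation=2)[:600])
cv2.imwrite('pics/a1.png',cv2.resize(a,None,fx=5,fy=5,interpolation=2))
c=dict(np.load('pics/d0.png.npz'))
for n,u,v in [('slug',235,250),('pad',285,216),('tin',259,306),('brushtip',240,323)]:print(n,world(c,u,v))
E
```

```text
slug [0.56889773 0.277274   0.12119695]
pad [0.44030606 0.20713157 0.22572615]
tin [0.46555741 0.37113152 0.0169773 ]
brushtip [0.49864803 0.43980532 0.01105042]
```

View pics/b1.png

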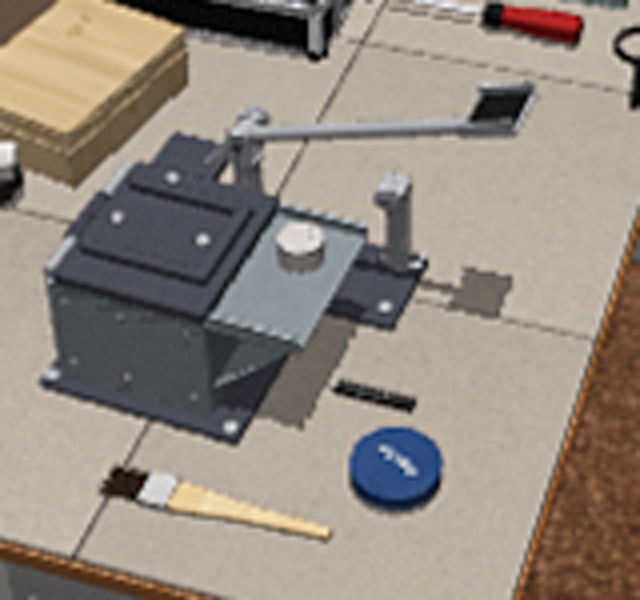

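View pics/a1.png

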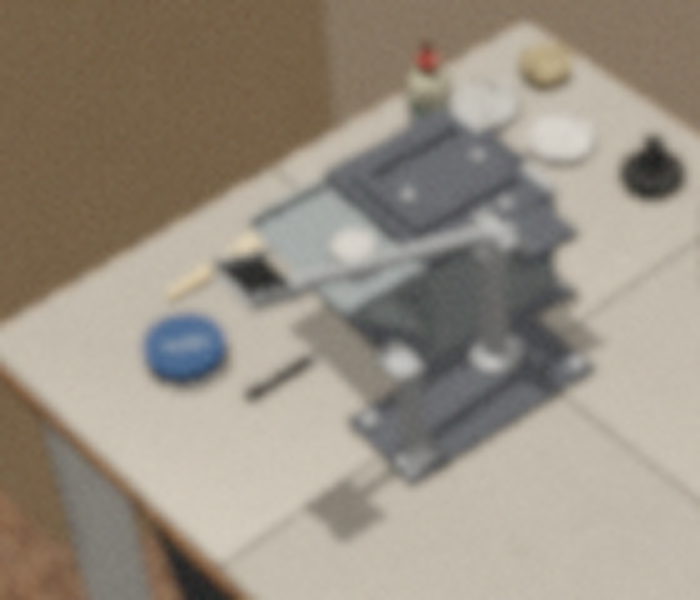

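The side crop is clear. Slug centre is at (235,251), the sill's outer corners at (235,276) and (251,249), the pad at (286,216), the pivot at (223,222) and the keeper at (259,240). Now I'll fit the box pose from depth in both views.

```bash
python3 - <<'E'
from h import *
def cloud(f):
    c=dict(np.load(f)); v,u=np.mgrid[:384,:512]; z=c['z_map']
    p=np.stack([(u-c['cx'])/c['fx']*z,(v-c['cy'])/c['fy']*z,z,np.ones_like(z)],-1)
    return ((p@np.linalg.inv(c['camera_from_world']).T)[...,:3], z>0)
def rect(P):
    r=cv2.minAreaRect((P[:,:2]*1000).astype(np.float32)); return np.round(cv2.boxPoints(r)).tolist(),len(P)
for f in ['pics/d0.png.npz','pics/s0.png.npz']:
    P,ok=cloud(f); Q=P[ok]
    reg=(Q[:,0]>.35)&(Q[:,0]<.85)&(Q[:,1]>.1)&(Q[:,1]<.5); Q=Q[reg]
    h=np.histogram(Q[:,2],np.arange(0,.26,.01))[0]; print(f,h.tolist())
    for lo,hi in[(.098,.109),(.109,.119),(.12,.13),(.135,.175),(.175,.24)]:
        S=Q[(Q[:,2]>lo)&(Q[:,2]<hi)]; print(lo,rect(S), S.mean(0).round(3))
    pts={'d':dict(slug=(235,249),pad=(286,216),pivot=(222,221),fl1=(228,241),fl2=(210,269),keep=(258,235),rod=(250,222)),
         's':dict(slug=(221,169),pad=(200,174),pivot=(248,166),rod=(225,172))}[f[5]]
    for n,(u,v) in pts.items(): print(n,P[v,u].round(3))
E
```

```text
pics/d0.png.npz [3276, 571, 296, 198, 217, 270, 251, 133, 144, 351, 687, 1355, 374, 17, 47, 65, 40, 41, 35, 35, 16, 48, 143, 13, 0]
0.098 ([[520.0, 164.0], [758.0, 142.0], [786.0, 441.0], [548.0, 464.0]], 832) [0.585 0.3   0.102]
0.109 ([[528.0, 189.0], [736.0, 175.0], [748.0, 360.0], [540.0, 373.0]], 1385) [0.667 0.291 0.114]
0.12 ([[545.0, 288.0], [627.0, 165.0], [772.0, 262.0], [690.0, 385.0]], 374) [0.638 0.286 0.123]
0.135 ([[543.0, 206.0], [647.0, 169.0], [662.0, 212.0], [558.0, 249.0]], 175) [0.614 0.204 0.156]
0.175 ([[419.0, 185.0], [558.0, 180.0], [560.0, 237.0], [421.0, 241.0]], 313) [0.466 0.212 0.212]
slug [0.569 0.277 0.125]
pad [0.439 0.202 0.222]
pivot [0.639 0.199 0.152]
fl1 [0.607 0.235 0.111]
fl2 [0.611 0.367 0.116]
keep [0.534 0.167 0.098]
rod [0.546 0.207 0.177]
pics/s0.png.npz [2330, 382, 129, 98, 93, 113, 133, 54, 52, 151, 377, 703, 217, 8, 36, 47, 18, 22, 26, 23, 11, 31, 98, 16, 0]
0.098 ([[515.0, 162.0], [752.0, 138.0], [783.0, 441.0], [546.0, 465.0]], 420) [0.576 0.284 0.103]
0.109 ([[534.0, 175.0], [738.0, 174.0], [738.0, 362.0], [535.0, 363.0]], 674) [0.668 0.277 0.114]
0.12 ([[544.0, 272.0], [649.0, 167.0], [763.0, 280.0], [659.0, 386.0]], 217) [0.634 0.279 0.123]
0.135 ([[530.0, 200.0], [643.0, 166.0], [656.0, 209.0], [543.0, 244.0]], 115) [0.612 0.194 0.155]
0.175 ([[413.0, 183.0], [560.0, 167.0], [566.0, 221.0], [419.0, 237.0]], 214) [0.46  0.206 0.213]
slug [0.568 0.267 0.127]
pad [0.443 0.218 0.222]
pivot [0.635 0.19  0.152]
rod [0.535 0.2   0.182]
```

Request:
nudge_tcp(
  motion=[
    {"tz":-0.05},
    {"tx":-0.02,"ty":-0.01,"tz":-0.09,"drz":-0.05},
    {"tx":-0.06,"ty":-0.02,"tz":-0.12,"drz":-0.1},
    {"tx":-0.10,"ty":-0.03,"tz":-0.15,"drz":-0.15},
    {"tx":-0.14,"ty":-0.05,"tz":-0.17,"drz":-0.2},
    {"tx":-0.18,"ty":-0.06,"tz":-0.19,"drz":-0.25},
    {"tx":-0.22,"ty":-0.07,"tz":-0.2,"drz":-0.3},
    {"tx":-0.26,"ty":-0.09,"tz":-0.2,"drz":-0.35},
    {"tx":-0.30,"ty":-0.1,"tz":-0.2,"drz":-0.4},
    {"tx":-0.34,"ty":-0.11,"tz":-0.2,"drz":-0.43},
    {"tx":-0.35,"ty":-0.115,"tz":-0.2,"drz":-0.43},
    {"tx":-0.35,"ty":-0.115,"tz":-0.2,"drz":-0.43},
  ],
  jaw=0,
)

```text
clock: 1.3
tcp_pos: [0.5005, 0.2484, 0.4302]
tool_rot: [-3.141, -0.002, 3.139]
wrist_force: [-1.1, 0.3, 0.6]
finger_gap: 0.0002
grip_force: 0.0
```

```bash
python3 - <<'E'
from h import *
from scipy.spatial.transform import Rotation as Ro
s=robot.state();c=snap('wrist','w0.png')
T=np.eye(4);T[:3,:3]=Ro.from_euler('xyz',s['tool_rot']).as_matrix();T[:3,3]=s['tcp_pos']
W=np.linalg.inv(T@c['mount']);c['camera_from_world']=W;np.savez('pics/w0.png.npz',**c)
print(c['mount'].round(3),s['clock'],s['tcp_pos'],s['tool_rot'],s['qpos'],s['wrist_force'])
E
```

```text
[[-0.    -0.955 -0.295  0.075]
 [ 1.    -0.     0.     0.   ]
 [-0.    -0.295  0.955 -0.144]
 [ 0.     0.     0.     1.   ]] 1.3 [0.50051905 0.24844798 0.43024405] [-3.14100277e+00 -1.85415552e-03  3.13867093e+00] [3.10569346e-01 3.13825255e-01 6.06604183e-01 1.86552095e+00
 1.06498216e-05 3.13490509e-01] [-1.10914394  0.27435425  0.6104132 ]
```

View pics/w0.png

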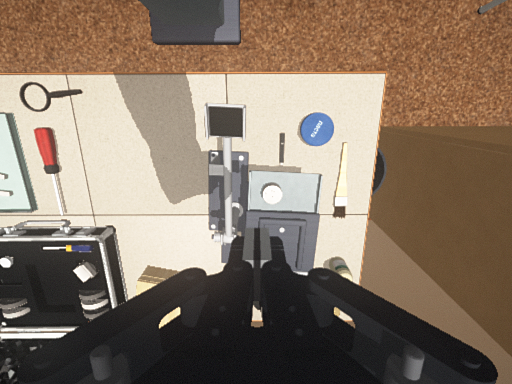

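Wrist view: pad at (226,121) with its inside spanning 210–243, slug at (273,193), outer sill corners at (249,172) and (321,173), sill/flap edge at v≈213, keeper at about (241,158), tin at (317,128) and punch at (282,148).

```bash
python3 - <<'E'
from h import *
c=dict(np.load('pics/w0.png.npz'))
C=np.linalg.inv(c['camera_from_world'])
def at(u,v,z):
    d=C[:3,:3]@np.array([(u-c['cx'])/c['fx'],(v-c['cy'])/c['fy'],1]);o=C[:3,3]
    return (o+d*(z-o[2])/d[2]).round(4)
for n,u,v,z in [('slug',272.5,193,.125),('sillF-y',249,172,.11),('sillF+y',321.5,173,.11),('sillB+y',319.5,213,.11),('sillB-y',247,209.5,.11),('pad',226,121,.224),('padFL',206,103.5,.236),('padFR',246,103.5,.236),('padBL',207,139,.222),('padBR',246,139,.222),('rod150',226,190,.19),('rod',227,215,.165),('keeper',241,158,.104),('tin',317,128,.022),('punch',282,148,.009)]:
    print(n,at(u,v,z),world(c,int(u),int(v)).round(3))
a=c['color'][90:250,190:340,::-1];cv2.imwrite('pics/w0c.png',cv2.resize(a,None,fx=3.7,fy=3.7,interpolation=2))
E
```

```text
slug [0.5677 0.2759 0.125 ] [0.568 0.275 0.124]
sillF-y [0.5335 0.2348 0.11  ] [0.533 0.235 0.114]
sillF+y [0.5357 0.3627 0.11  ] [0.562 0.389 0.   ]
sillB+y [0.6114 0.3641 0.11  ] [ 0.656  0.39  -0.   ]
sillB-y [0.6042 0.2303 0.11  ] [0.602 0.23  0.114]
pad [0.4412 0.2101 0.224 ] [0.441 0.21  0.225]
padFL [0.4203 0.1883 0.236 ] [0.42  0.187 0.23 ]
padFR [0.4205 0.236  0.236 ] [0.416 0.227 0.   ]
padBL [0.4637 0.1845 0.222 ] [0.463 0.185 0.226]
padBR [0.4638 0.2348 0.222 ] [0.488 0.226 0.   ]
rod150 [0.5422 0.2027 0.19  ] [0.544 0.202 0.185]
rod [0.5925 0.1997 0.165 ] [0.591 0.2   0.169]
keeper [0.5097 0.2208 0.104 ] [0.526 0.215 0.013]
tin [0.4643 0.3691 0.022 ] [0.464 0.369 0.022]
punch [0.5058 0.3013 0.009 ] [0.506 0.301 0.01 ]
```

View pics/w0c.png

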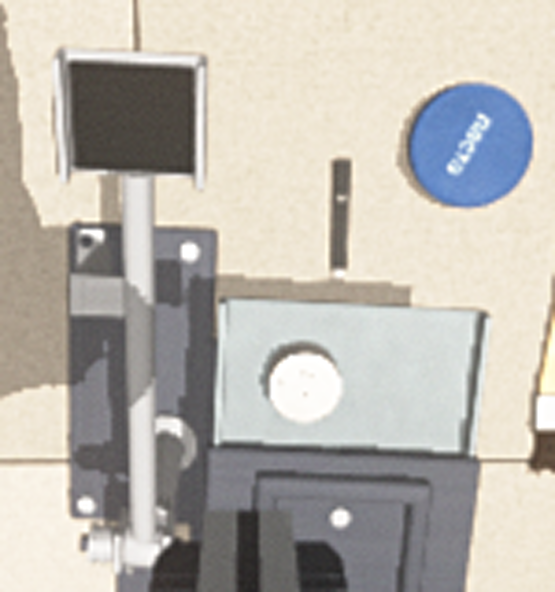

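Box yaw is about −0.055 rad and its origin about (0.664, 0.2925). The pin is at (0.641, 0.199), and the pad centre at (0.441, 0.210, 0.224), which agrees with the depth. The slug is at (0.568, 0.2755). Next I move to just above the pad.

Request:
nudge_tcp(
  motion=[
    {"tx":0.02,"ty":-0.01,"tz":0.04,"drz":0.055},
    {"tx":0.04,"ty":-0.02,"tz":0.08,"drz":0.055},
    {"tx":0.0605,"ty":-0.0385,"tz":0.12,"drz":0.055},
    {"tx":0.0605,"ty":-0.0385,"tz":0.15,"drz":0.055},
    {"tx":0.0605,"ty":-0.0385,"tz":0.17,"drz":0.055},
    {"tx":0.0605,"ty":-0.0385,"tz":0.18,"drz":0.055},
    {"tx":0.0605,"ty":-0.0385,"tz":0.18,"drz":0.055},
  ],
)

```text
clock: 2.05
tcp_pos: [0.4378, 0.2119, 0.2509]
tool_rot: [-3.141, -0.001, 3.088]
wrist_force: [-0.1, -0.6, -0.1]
finger_gap: -0.0003
grip_force: 0.0
```

Request:
nudge_tcp(
  motion=[
    {"ty":-0.002,"tz":0.01},
    {"tx":0.001,"ty":-0.002,"tz":0.02},
    {"tx":0.002,"ty":-0.002,"tz":0.03},
    {"tx":0.004,"ty":-0.002,"tz":0.04},
    {"tx":0.006,"ty":-0.002,"tz":0.05},
    {"tx":0.008,"ty":-0.002,"tz":0.06},
    {"tx":0.008,"ty":-0.002,"tz":0.068},
    {"tx":0.008,"ty":-0.002,"tz":0.068},
  ],
)

```text
clock: 2.85
tcp_pos: [0.4301, 0.2096, 0.1827]
tool_rot: [3.141, -0.001, 3.087]
wrist_force: [-5.3, -0.1, 11.3]
finger_gap: -0.0001
grip_force: 4.8
```

```bash
python3 -c "
from h import *
snap('side','d1.png')"
```

```text
(no output)
```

View pics/d1.png

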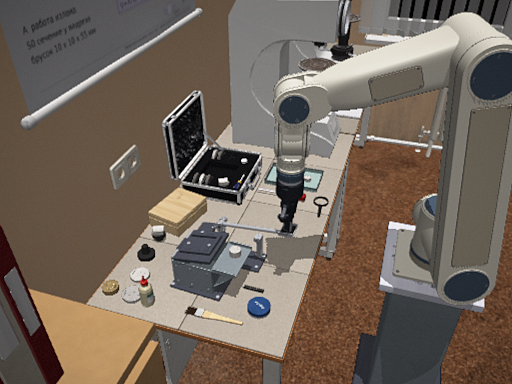

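The picture shows the fingertips in the pad at (287,228), with the flap starting to lift at (205,240). I carry on pressing along the arc.

Request:
nudge_tcp(
  motion=[
    {"tx":0.003,"tz":0.011},
    {"tx":0.005,"tz":0.022},
    {"tx":0.006,"tz":0.033},
    {"tx":0.006,"tz":0.044},
    {"tx":0.006,"tz":0.055},
    {"tx":0.004,"tz":0.067},
    {"tx":0.003,"tz":0.079},
    {"tz":0.089},
    {"tx":-0.003,"tz":0.099},
    {"tx":-0.006,"tz":0.109},
    {"tx":-0.009,"tz":0.119},
    {"tx":-0.009,"tz":0.119},
  ],
)

```text
clock: 4.1
tcp_pos: [0.4398, 0.2089, 0.0633]
tool_rot: [-3.141, -0.001, 3.086]
wrist_force: [1.2, 0.6, 3.7]
finger_gap: 0.0001
grip_force: 1.4
```

Request:
nudge_tcp(
  motion=[
    {"tx":-0.003,"tz":0.008},
    {"tx":-0.007,"tz":0.016},
    {"tx":-0.010,"tz":0.022},
    {"tx":-0.012,"tz":0.026},
    {"tx":-0.013,"tz":0.028},
    {"tx":-0.013,"tz":0.028},
  ],
)

```text
clock: 4.7
tcp_pos: [0.4528, 0.2082, 0.036]
tool_rot: [-3.141, -0.001, 3.087]
wrist_force: [-0.7, -0.4, 1.9]
finger_gap: -0.0002
grip_force: 0.8
```

Request:
nudge_tcp(
  motion=[
    {"ty":-0.006,"tz":0.001,"drz":-0.03},
    {"ty":-0.012,"tz":0.002,"drz":-0.06},
    {"tx":-0.001,"ty":-0.018,"tz":0.002,"drz":-0.09},
    {"tx":-0.001,"ty":-0.024,"tz":0.002,"drz":-0.12},
    {"tx":-0.002,"ty":-0.030,"tz":0.002,"drz":-0.15},
    {"tx":-0.003,"ty":-0.036,"tz":0.002,"drz":-0.18},
    {"tx":-0.004,"ty":-0.041,"tz":0.002,"drz":-0.21},
    {"tx":-0.004,"ty":-0.041,"tz":0.002,"drz":-0.21},
  ],
)

```text
clock: 5.5
tcp_pos: [0.4544, 0.1667, 0.0344]
tool_rot: [-3.141, -0.0, -2.987]
wrist_force: [-0.0, -1.0, 2.1]
finger_gap: -0.0002
grip_force: 1.0
```

```bash
python3 -c "
from h import *
c=snap('side','d2.png')
a=c['color'][170:320,160:340,::-1];cv2.imwrite('pics/d2c.png',cv2.resize(a,None,fx=4,fy=4,interpolation=2))"
```

```text
(no output)
```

View pics/d2c.png

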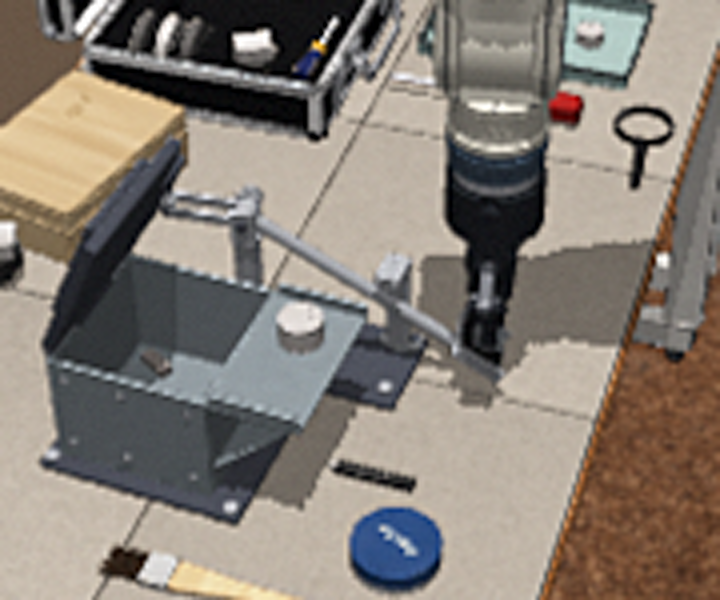

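The flap is fully open (crop (115,240)) and the rod passes the keeper at crop (385,290). Lateral force is still small, so I push further until the stop shows.

Request:
nudge_tcp(
  motion=[
    {"ty":-0.003,"tz":0.001},
    {"ty":-0.006,"tz":0.001},
    {"ty":-0.009,"tz":0.001},
    {"ty":-0.009,"tz":0.001},
  ],
)

```text
clock: 5.95
tcp_pos: [0.4558, 0.158, 0.0332]
tool_rot: [3.142, -0.0, -2.987]
wrist_force: [-0.8, 0.3, 1.1]
finger_gap: -0.0001
grip_force: 0.7
```

```bash
python3 - <<'E'
from h import *
c=snap('side','d3.png')
v,u=np.mgrid[:384,:512]; z=c['z_map']
p=np.stack([(u-c['cx'])/c['fx']*z,(v-c['cy'])/c['fy']*z,z,np.ones_like(z)],-1)
P=(p@np.linalg.inv(c['camera_from_world']).T)[...,:3]
sel=(z>0)&(P[...,0]>.44)&(P[...,0]<.63)&(P[...,1]>.12)&(P[...,1]<.215)
# rod: near line z=.144-.. slope
Q=P[sel]; d=(Q-[.641,.1986,0]); bx=d[:,0]*.9985-d[:,1]*.055; by=d[:,0]*.055+d[:,1]*.9985
for lo in range(-180,-10,15):
    m=(bx*1000>lo)&(bx*1000<lo+15)&(Q[:,2]>.025); 
    print(lo,[(round(1e3*b),round(1e3*zz)) for b,zz in list(zip(by[m],Q[m,2]))[:14]])
w=snap('wrist','w1.png')
E
```

```text
-180 [(-88, 489), (-87, 490), (-85, 491), (-88, 486), (-83, 489), (-85, 488), (-81, 491), (-82, 485), (-81, 487), (-77, 489), (-76, 490), (-83, 481), (-78, 485), (-73, 488)]
-165 [(-86, 479), (-86, 479), (-84, 476), (-83, 478), (-85, 472), (-81, 475), (-74, 479), (-75, 479), (-81, 471), (-79, 472), (-74, 476), (-73, 477), (-78, 474), (-75, 471)]
-150 [(-80, 470), (-80, 467), (-77, 469), (-82, 462), (-79, 464), (-72, 468), (-78, 461), (-75, 463), (-72, 465), (-73, 465), (-73, 461), (-69, 463), (-70, 463), (-72, 463)]
-135 [(-82, 455), (-82, 452), (-73, 454), (-81, 446), (-69, 453), (-67, 451), (-71, 445), (-71, 446), (-66, 445), (-65, 442), (-67, 441), (-67, 437), (-69, 437), (-65, 436)]
-120 [(-38, 101), (-38, 101), (-39, 102), (-36, 99), (-36, 100), (-30, 106), (-40, 98), (-39, 100), (-27, 102), (-30, 100), (-33, 99), (-31, 101), (-33, 100), (-39, 95)]
-105 [(-32, 105), (-37, 101), (-30, 102), (-30, 103), (-27, 100), (-24, 104), (-20, 102), (-16, 106), (-21, 102), (-12, 104), (-21, 97), (-10, 102), (-13, 100), (-15, 98)]
-90 [(-15, 94), (-23, 88), (-12, 92), (-17, 89), (-15, 92), (-21, 87), (-25, 84), (-10, 91), (-11, 91), (-15, 89), (-20, 85), (-20, 86), (-12, 85), (-14, 84)]
-75 [(-7, 108), (-10, 107), (-18, 100), (-7, 105), (-14, 100), (-17, 98), (-19, 97), (-6, 101), (-4, 104), (-8, 101), (-14, 97), (-16, 96), (-19, 94), (-11, 93)]
-60 [(-12, 112), (-14, 111), (-5, 113), (-8, 112), (-9, 111), (-10, 112), (-14, 109), (-3, 112), (-5, 111), (-7, 110), (-11, 107), (-13, 107), (-7, 105), (-5, 107)]
-45 [(-7, 124), (-11, 120), (-4, 122), (-6, 121), (-4, 124), (-12, 118), (-4, 118), (2, 125), (-8, 116), (-9, 117), (-6, 120), (-5, 113), (-2, 117), (-3, 117)]
-30 [(2, 138), (-1, 136), (-4, 135), (2, 134), (0, 133), (-4, 131), (-4, 131), (-7, 130), (9, 135), (2, 131), (-4, 127), (1, 132), (-2, 130), (-8, 126)]
-15 [(1, 140), (-4, 137), (15, 147), (1, 136)]
```

View pics/w1.png

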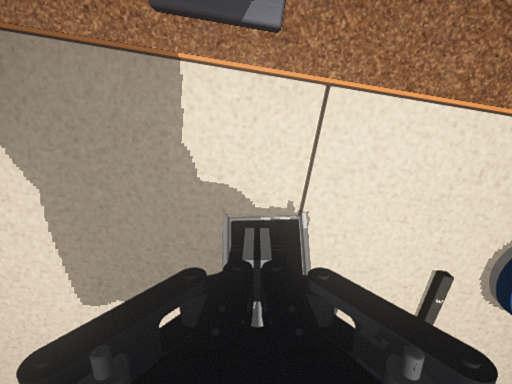

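The wrist view shows the fingertips at column 257 inside the pad (225–307). That puts the pad about 45 mm sideways, at the swing stop. I let it rise into the keeper.

Request:
nudge_tcp(
  motion=[
    {"tx":0.001,"tz":-0.003},
    {"tx":0.002,"tz":-0.006},
    {"tx":0.003,"tz":-0.009},
    {"tx":0.004,"tz":-0.012},
    {"tx":0.005,"tz":-0.015},
    {"tx":0.006,"tz":-0.018},
    {"tx":0.008,"tz":-0.021},
    {"tx":0.009,"tz":-0.024},
    {"tx":0.010,"tz":-0.027},
    {"tx":0.010,"tz":-0.030},
    {"tx":0.010,"tz":-0.033},
    {"tx":0.010,"tz":-0.036},
  ],
)

```text
clock: 7.25
tcp_pos: [0.4464, 0.1568, 0.0696]
tool_rot: [3.142, 0.0, -2.986]
wrist_force: [0.1, 0.2, -0.0]
finger_gap: 0.0
grip_force: 0.0
```

The tip is free of force at 0.070, so the lever is held by the keeper. I go up and over behind the slug.

Request:
nudge_tcp(
  motion=[
    {"tz":-0.04},
    {"tz":-0.08},
    {"tz":-0.11},
    {"tx":-0.02,"ty":0.02,"tz":-0.13,"drz":0.04},
    {"tx":-0.04,"ty":0.045,"tz":-0.13,"drz":0.08},
    {"tx":-0.06,"ty":0.065,"tz":-0.13,"drz":0.13},
    {"tx":-0.08,"ty":0.085,"tz":-0.13,"drz":0.17},
    {"tx":-0.095,"ty":0.10,"tz":-0.13,"drz":0.21},
    {"tx":-0.0996,"ty":0.107,"tz":-0.13,"drz":0.21},
    {"tx":-0.0996,"ty":0.107,"tz":-0.13,"drz":0.21},
  ],
)

```text
clock: 8.25
tcp_pos: [0.528, 0.2784, 0.1987]
tool_rot: [-3.141, -0.001, 3.089]
wrist_force: [-0.4, 0.8, -0.6]
finger_gap: -0.0003
grip_force: 0.0
```

```bash
python3 - <<'E'
from h import *
from scipy.spatial.transform import Rotation as Ro
s=robot.state();c=snap('wrist','w2.png')
T=np.eye(4);T[:3,:3]=Ro.from_euler('xyz',s['tool_rot']).as_matrix();T[:3,3]=s['tcp_pos']
print(s['tcp_pos'],s['tool_rot'])
for n,c in [('side',snap('side','d4.png')),('scene',snap('scene','s4.png')),('w',dict(c,camera_from_world=np.linalg.inv(T@c['mount'])))]:
    v,u=np.mgrid[:384,:512]; z=c['z_map']
    p=np.stack([(u-c['cx'])/c['fx']*z,(v-c['cy'])/c['fy']*z,z,np.ones_like(z)],-1)
    P=(p@np.linalg.inv(c['camera_from_world']).T)[...,:3]
    d=P-[.6642,.2925,0]; bx=d[...,0]*.9985-d[...,1]*.055; by=d[...,0]*.055+d[...,1]*.9985; zz=P[...,2]
    m=(z>0)&(zz>.118)&(zz<.13)&(bx>-.125)&(bx<-.056)&(abs(by)<.055)
    print(n,'slug box',m.sum(),bx[m].min(),bx[m].max(),by[m].min(),by[m].max(), bx[m].mean(),by[m].mean())
    m=(z>0)&(zz>.02)&(zz<.09)&(bx<-.15)&(bx>-.24)&(by<-.09)&(by>-.18)
    print('pad',m.sum(),P[m].mean(0) if m.any() else '')
    m=(z>0)&(zz>.13)&(bx<.08)&(bx>-.0)&(abs(by)<.06)&(zz<.24); print('flap front top',bx[m].min() if m.any() else '',zz[m].max() if m.any() else '')
E
```

```text
[0.5279748  0.27839703 0.19874402] [-3.14131076e+00 -7.83947940e-04  3.08870343e+00]
side slug box 87 -0.10920667642268382 -0.07582795361075652 -0.040249525233168236 -0.0028518453932226437 -0.09321082034742598 -0.01859002622209511
pad 237 [0.45811398 0.16718075 0.06050928]
flap front top 0.0049159918451744285 0.22727958626315947
scene slug box 48 -0.11289068057623312 -0.08070030306544124 -0.04163241891432766 -0.004320335968989889 -0.0962964567541003 -0.024808935258928615
pad 205 [0.45222685 0.16280764 0.06075469]
flap front top 0.0012902960039873333 0.22813648712240586
w slug box 114 -0.11037752277509835 -0.0989644742095131 -0.03835675579236198 -0.007354913077425625 -0.10665139869863273 -0.025178821912125456
pad 2745 [0.45696555 0.16413756 0.06417406]
flap front top
```

Request:
nudge_tcp(
  motion=[
    {"tz":0.03},
    {"tz":0.055},
    {"tz":0.075},
    {"tz":0.085},
    {"tz":0.09},
    {"tz":0.09},
  ],
)

```text
clock: 9.0
tcp_pos: [0.5279, 0.2775, 0.1095]
tool_rot: [3.142, 0.0, 3.087]
wrist_force: [0.3, 0.2, -0.7]
finger_gap: -0.0
grip_force: 0.0
```

Request:
nudge_tcp(
  motion=[
    {"tx":-0.007},
    {"tx":-0.014},
    {"tx":-0.021},
    {"tx":-0.028},
    {"tx":-0.035},
    {"tx":-0.042},
    {"tx":-0.049},
    {"tx":-0.049},
  ],
)

```text
clock: 9.8
tcp_pos: [0.578, 0.275, 0.109]
tool_rot: [-3.142, 0.0, 3.086]
wrist_force: [0.5, -0.3, -0.2]
finger_gap: 0.0001
grip_force: 0.0
```

Request:
nudge_tcp(
  motion=[
    {"tx":-0.006},
    {"tx":-0.012},
    {"tx":-0.018},
    {"tx":-0.023},
    {"tx":-0.025},
    {"tx":-0.025},
  ],
)

```text
clock: 10.4
tcp_pos: [0.6021, 0.2737, 0.1091]
tool_rot: [-3.142, -0.0, 3.087]
wrist_force: [-0.8, -0.1, -0.0]
finger_gap: 0.0004
grip_force: 0.0
```

Request:
nudge_tcp(
  motion=[
    {"tx":0.02},
    {"tx":0.04,"tz":-0.01},
    {"tx":0.06,"tz":-0.04},
    {"tx":0.065,"tz":-0.08},
    {"tx":0.065,"tz":-0.11},
    {"tx":0.065,"tz":-0.11},
  ],
)

```text
clock: 11.0
tcp_pos: [0.5379, 0.278, 0.2242]
tool_rot: [3.139, 0.007, 3.087]
wrist_force: [0.4, 0.5, 0.2]
finger_gap: -0.0001
grip_force: 0.0
```

```bash
cat > chk.py <<'E'
from h import *
for n in ('side','scene'):
    c=snap(n,f'{n}_{robot.state()["clock"]}.png')
    v,u=np.mgrid[:384,:512]; z=c['z_map']
    p=np.stack([(u-c['cx'])/c['fx']*z,(v-c['cy'])/c['fy']*z,z,np.ones_like(z)],-1)
    P=(p@np.linalg.inv(c['camera_from_world']).T)[...,:3]
    d=P-[.6642,.2925,0]; bx=d[...,0]*.9985-d[...,1]*.055; by=d[...,0]*.055+d[...,1]*.9985; zz=P[...,2]
    m=(z>0)&(zz>.114)&(zz<.135)&(bx>-.13)&(bx<-.045)&(abs(by)<.055); print(n,'on sill',m.sum())
    m=(z>0)&(zz>.022)&(zz<.06)&(bx>-.045)&(bx<.055)&(abs(by)<.05); print(' in bin',m.sum(),np.c_[bx[m],by[m],zz[m]].mean(0) if m.any() else '')
    m=(z>0)&(zz>.02)&(zz<.25)&(bx<-.15)&(bx>-.24)&(by<-.07)&(by>-.18); print(' pad',m.sum(),np.c_[bx[m],by[m],zz[m]].mean(0))
    m=(z>0)&(bx<.08)&(bx>-.055)&(abs(by)<.06)&(zz<.24); print(' flap top z',zz[m].max())
E
python3 chk.py
```

```text
side on sill 0
 in bin 83 [-0.00096441 -0.02309327  0.03055807]
 pad 235 [-0.19882058 -0.13659728  0.06043356]
 flap top z 0.22535082634378611
scene on sill 0
 in bin 3 [0.0438274  0.03388583 0.02381118]
 pad 207 [-0.2039317  -0.14089378  0.06083931]
 flap top z 0.2266557521202761
```

The slug lies in the bin (sill empty, bin object at box (−1,−23) mm), and the pad is still caught at z 0.061. I return above the pad.

Request:
nudge_tcp(
  motion=[
    {"tx":0.02,"ty":-0.025,"drz":-0.05},
    {"tx":0.04,"ty":-0.05,"drz":-0.1},
    {"tx":0.06,"ty":-0.08,"drz":-0.15},
    {"tx":0.08,"ty":-0.105,"drz":-0.2},
    {"tx":0.0893,"ty":-0.1175,"drz":-0.21},
    {"tx":0.0893,"ty":-0.1175,"tz":0.03,"drz":-0.21},
    {"tx":0.0893,"ty":-0.1175,"tz":0.07,"drz":-0.21},
    {"tx":0.0893,"ty":-0.1175,"tz":0.1,"drz":-0.21},
    {"tx":0.0893,"ty":-0.1175,"tz":0.12,"drz":-0.21},
    {"tx":0.0893,"ty":-0.1175,"tz":0.13,"drz":-0.21},
    {"tx":0.0893,"ty":-0.1175,"tz":0.13,"drz":-0.21},
  ],
)

```text
clock: 12.2
tcp_pos: [0.4402, 0.1646, 0.0876]
tool_rot: [-3.141, -0.004, -2.986]
wrist_force: [0.5, -0.2, 0.9]
finger_gap: 0.0
grip_force: 0.0
```

```bash
python3 -c "
from h import *
snap('wrist','w3.png')"
```

```text
(no output)
```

View pics/w3.png

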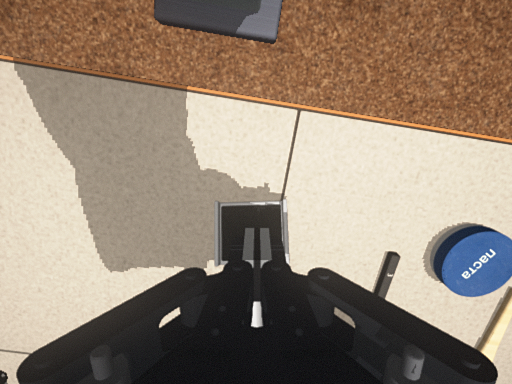

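The pad spans columns 217–288 and the fingers are at 257, well inside it. I press down.

Request:
nudge_tcp(
  motion=[
    {"ty":-0.0015,"tz":0.01},
    {"ty":-0.0015,"tz":0.018},
    {"tx":-0.002,"ty":-0.0015,"tz":0.025},
    {"tx":-0.005,"ty":-0.0015,"tz":0.032},
    {"tx":-0.009,"ty":-0.0015,"tz":0.039},
    {"tx":-0.012,"ty":-0.0015,"tz":0.046},
    {"tx":-0.014,"ty":-0.0015,"tz":0.050},
    {"tx":-0.015,"ty":-0.0015,"tz":0.053},
    {"tx":-0.015,"ty":-0.0015,"tz":0.053},
  ],
)

```text
clock: 13.15
tcp_pos: [0.4567, 0.1658, 0.036]
tool_rot: [-3.142, 0.0, -2.986]
wrist_force: [-0.3, 0.3, 2.1]
finger_gap: 0.0002
grip_force: 0.7
```

Request:
nudge_tcp(
  motion=[
    {"ty":0.006,"tz":0.001,"drz":0.03},
    {"ty":0.012,"tz":0.002,"drz":0.06},
    {"tx":-0.001,"ty":0.018,"tz":0.002,"drz":0.09},
    {"tx":-0.001,"ty":0.024,"tz":0.002,"drz":0.12},
    {"tx":-0.002,"ty":0.030,"tz":0.002,"drz":0.15},
    {"tx":-0.002,"ty":0.036,"tz":0.002,"drz":0.18},
    {"tx":-0.003,"ty":0.042,"tz":0.002,"drz":0.21},
    {"tx":-0.0033,"ty":0.047,"tz":0.002,"drz":0.21},
    {"tx":-0.0033,"ty":0.047,"tz":0.002,"drz":0.21},
  ],
)

```text
clock: 14.05
tcp_pos: [0.4525, 0.2131, 0.0345]
tool_rot: [3.142, 0.001, 3.088]
wrist_force: [0.5, -0.5, 2.7]
finger_gap: 0.0001
grip_force: 0.9
```

```bash
python3 - <<'E'
from h import *
c=snap('side','d7.png')
v,u=np.mgrid[:384,:512]; z=c['z_map']
p=np.stack([(u-c['cx'])/c['fx']*z,(v-c['cy'])/c['fy']*z,z,np.ones_like(z)],-1)
P=(p@np.linalg.inv(c['camera_from_world']).T)[...,:3]
d=(P-[.641,.1986,0]); bx=d[...,0]*.9985-d[...,1]*.055; by=d[...,0]*.055+d[...,1]*.9985
for lo in (-110,-90,-75,-60,-45):
    b=(lo+7)/1000; zr=.144+b*np.tan(.63)  # rod height approx
    m=(z>0)&(abs(bx-b)<.008)&(abs(by)<.06)&(abs(P[...,2]-zr)<.02); print(lo,m.sum(),np.c_[by[m],P[...,2][m]].mean(0).round(4))
from scipy.spatial.transform import Rotation as Ro
w=snap('wrist','w4.png'); row=w['color'][225:240].astype(int).mean((0,2)); print(row[190:330].astype(int).tolist())
E
```

```text
-110 33 [-0.0141  0.0663]
-90 50 [0.0312 0.0969]
-75 70 [0.0293 0.1012]
-60 71 [0.0287 0.1049]
-45 64 [0.028  0.1088]
[135, 134, 133, 134, 133, 133, 132, 131, 132, 133, 132, 133, 134, 135, 135, 136, 136, 137, 129, 123, 131, 132, 127, 108, 79, 82, 125, 76, 42, 39, 41, 41, 40, 41, 41, 41, 40, 40, 41, 40, 41, 41, 40, 40, 40, 40, 39, 39, 40, 40, 40, 40, 39, 39, 52, 75, 79, 78, 79, 78, 79, 79, 80, 80, 47, 38, 38, 39, 36, 40, 76, 81, 80, 80, 79, 82, 82, 84, 85, 62, 47, 44, 45, 45, 46, 46, 47, 46, 46, 46, 46, 46, 46, 47, 43, 50, 122, 110, 87, 129, 155, 160, 154, 136, 132, 136, 136, 134, 136, 138, 139, 139, 140, 140, 140, 138, 140, 139, 137, 142, 207, 213, 210, 208, 208, 209, 210, 210, 211, 211, 210, 210, 210, 211, 211, 210, 208, 208, 208, 208]
```

The pad is straight again: rims at columns 214–289, so the swing is about 0 and the rod is clear of the keeper. I let the lever up slowly.

Request:
nudge_tcp(
  motion=[
    {"tx":0.002,"ty":-0.001,"tz":-0.005},
    {"tx":0.005,"ty":-0.002,"tz":-0.011},
    {"tx":0.008,"ty":-0.003,"tz":-0.017},
    {"tx":0.0105,"ty":-0.003,"tz":-0.023},
    {"tx":0.013,"ty":-0.003,"tz":-0.029},
    {"tx":0.015,"ty":-0.003,"tz":-0.035},
    {"tx":0.017,"ty":-0.003,"tz":-0.041},
    {"tx":0.019,"ty":-0.003,"tz":-0.047},
    {"tx":0.0205,"ty":-0.003,"tz":-0.053},
    {"tx":0.022,"ty":-0.003,"tz":-0.059},
    {"tx":0.024,"ty":-0.003,"tz":-0.065},
    {"tx":0.025,"ty":-0.003,"tz":-0.071},
  ],
)

```text
clock: 15.35
tcp_pos: [0.4272, 0.2111, 0.1061]
tool_rot: [3.141, 0.0, 3.087]
wrist_force: [-5.3, 1.0, 6.7]
finger_gap: -0.0001
grip_force: 3.8
```

Request:
nudge_tcp(
  motion=[
    {"tx":0.001,"tz":-0.005},
    {"tx":0.001,"tz":-0.010},
    {"tx":0.002,"tz":-0.015},
    {"tx":0.002,"tz":-0.020},
    {"tx":0.003,"tz":-0.025},
    {"tx":0.003,"tz":-0.030},
    {"tx":0.003,"tz":-0.035},
    {"tx":0.003,"tz":-0.040},
    {"tx":0.003,"tz":-0.045},
    {"tx":0.002,"tz":-0.050},
    {"tx":0.001,"tz":-0.055},
    {"tz":-0.060},
  ],
)

```text
clock: 16.55
tcp_pos: [0.4273, 0.2113, 0.1666]
tool_rot: [3.141, 0.001, 3.087]
wrist_force: [-4.6, -0.0, 11.0]
finger_gap: 0.0003
grip_force: 5.2
```

Request:
nudge_tcp(
  motion=[
    {"tx":-0.001,"tz":-0.004},
    {"tx":-0.001,"tz":-0.008},
    {"tx":-0.002,"tz":-0.012},
    {"tx":-0.003,"tz":-0.016},
    {"tx":-0.004,"tz":-0.020},
    {"tx":-0.005,"tz":-0.023},
    {"tx":-0.006,"tz":-0.026},
    {"tx":-0.007,"tz":-0.029},
    {"tx":-0.007,"tz":-0.032},
    {"tx":-0.008,"tz":-0.035},
    {"tx":-0.009,"tz":-0.038},
    {"tx":-0.010,"tz":-0.040},
  ],
)

```text
clock: 17.75
tcp_pos: [0.438, 0.2107, 0.2067]
tool_rot: [3.141, 0.003, 3.087]
wrist_force: [-2.3, 1.3, 8.6]
finger_gap: 0.0005
grip_force: 3.5
```

Contact is held throughout. The last stretch is slower.

Request:
nudge_tcp(
  motion=[
    {"tx":-0.001,"tz":-0.002},
    {"tx":-0.001,"tz":-0.004},
    {"tx":-0.002,"tz":-0.006},
    {"tx":-0.002,"tz":-0.008},
    {"tx":-0.003,"tz":-0.010},
    {"tx":-0.003,"tz":-0.012},
    {"tx":-0.003,"tz":-0.014},
    {"tx":-0.003,"tz":-0.016},
    {"tx":-0.003,"tz":-0.018},
    {"tx":-0.003,"tz":-0.020},
    {"tx":-0.003,"tz":-0.022},
    {"tx":-0.003,"tz":-0.024},
  ],
)

```text
clock: 18.95
tcp_pos: [0.4395, 0.2103, 0.2289]
tool_rot: [-3.141, -0.002, 3.087]
wrist_force: [0.5, -0.9, 0.9]
finger_gap: -0.0001
grip_force: 0.0
```

Request:
nudge_tcp(
  motion=[
    {"tz":-0.01},
    {"tz":-0.03},
    {"tz":-0.06},
    {"tz":-0.1},
    {"tz":-0.13},
    {"tz":-0.13},
    {"tz":-0.13},
  ],
)

```text
clock: 19.65
tcp_pos: [0.4402, 0.2104, 0.3597]
tool_rot: [3.141, 0.001, 3.087]
wrist_force: [-1.2, -0.1, -0.2]
finger_gap: -0.0001
grip_force: 0.0
```

```bash
python3 chk.py; python3 - <<'E'
from h import *
a=cv2.imread('pics/d0.png').astype(int); c=snap('side','dend.png'); b=c['color'][:,:,::-1].astype(int)
d=abs(a-b).sum(2)[200:340,160:275]>90; print('changed px',d.sum(),[x.tolist() for x in np.argwhere(d)[:10]+[200,160]])
z0=dict(np.load('pics/d0.png.npz'))['z_map'];dz=abs(z0-c['z_map'])[185:340,160:310];print('depth changed',(dz>.015).sum(),[ (x+[185,160]).tolist() for x in np.argwhere(dz>.015)[::15]])
E
```

```text
side on sill 105
 in bin 0 
 pad 219 [-0.20672713 -0.09590981  0.2175747 ]
 flap top z 0.12858005444417164
scene on sill 69
 in bin 0 
 pad 170 [-0.2104177  -0.09773008  0.21845691]
 flap top z 0.13170156162433266
changed px 466 [[220, 273], [220, 274], [221, 273], [230, 265], [230, 266], [230, 267], [230, 268], [230, 269], [230, 270], [230, 271]]
depth changed 425 [[185, 182], [190, 202], [192, 221], [195, 280], [201, 289], [208, 255], [220, 206], [228, 178], [236, 250], [246, 232], [247, 237], [248, 239], [250, 230], [251, 232], [252, 234], [253, 236], [254, 239], [255, 275], [265, 255], [275, 308], [288, 289], [294, 309], [300, 303], [306, 199], [310, 309], [317, 292], [325, 221], [332, 299], [338, 307]]
```

```bash
python3 -c "
from h import *
print(close_job())"
```

```text
the job is handed in; nothing more can be done
None
```

The slug is in the scrap box, the flap was let down slowly and is shut, the lever is up and straight, and the job was handed in at about 20 s of the 61 s allowed.

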